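# Lay out weld parts in their matching nests

## Robot

A 6-joint arm with a two-finger parallel gripper is mounted at the origin on the work surface. World frame = base frame: x ahead of the robot, y to its left, z up, the work surface at z = 0. Lengths are in m, angles in degrees, forces in N, time in s.
With the tool pointing down it reaches from about 0.3 to 0.85 m from the base axis. Payload 4.2 kg.
Tool frame: the origin (TCP) lies where the fingers leave the gripper's body, on its centre line; the fingertips stand 78 mm ahead of it and the grasp point (between the pads) lies 60 mm ahead of it; z points along the fingers, y is the line along which they close (so a half turn about z gives the same grasp; the last joint's range is limited). The gripper opens to 91 mm and grips with 3 to 60 N. Pads are 32 mm wide; open, the fingers measure 118 mm over their backs; the gripper's body (76 mm by 178 mm) begins 60 mm behind the grasp point.
Start: joints at [75.287, 18.312, 89.639, -0, 72.044, -1.146], TCP at [0.135, 0.559, 0.292] pointing down, gripper open.
Joint ranges: [-177.97, 177.97], [-48.28, 115.42], [12.27, 149.76], [-77.06, 257.06], [2.81, 150.46], [-146.56, 146.56]. Speed limits (degrees/s): [147.25, 147.25, 180, 180, 180, 180].

## Interface

Orientations are given as a 3x3 rotation matrix whose columns are the frame's x, y, z axes.
In Python, from plant import * gives the robot as it stands. Calls block until the motion is done:
- goto(position, orientation): joint-space move of the TCP to a pose.
- movel(position, frame=None, rate=0.15): straight line of the TCP; frame=None keeps the orientation; rate is the mean speed in m/s.
- move_joints(angles): joint-space move.
- release() and clamp(strength=None): open the fingers fully, or close them until they stop; strength is the grip in N (None keeps the last).
- sleep(seconds).
- ik(position, orientation): joint angles nearest the present ones, or None.
- get_state(): the state.
- capture(name): name is "side" or "top"; returns (picture, depth): 420x560x3 uint8, red, green, blue; 420x560 float32, m along the optical axis (not along the pixel's ray), 0 where there is no reading.
- calibration(name): a dict with "vfov" (degrees; the focal length in pixels is half the picture's height over the tangent of half this angle, whatever the lens; pixels are square), "cx", "cy" (the principal point, pixels), "R" (3x3) and "t" (3): a world point X has camera coordinates R X + t. Camera axes: x right, y down, z forward; pixel columns grow to the right and rows downward; lengths in m; the calibration is good to about 2 mm. A picture is of the moment at which its call begins. calibration takes no time and is no camera call.
A pose or a line that the arm cannot do raises IKError and nothing moves.
- close_job(): hands the job in; it is judged then, once.
The state is a dict: "clock": time; "joint_positions": joint angles; "dq": joint speeds; "joint_efforts": joint torques, N m; "position": TCP position; "orientation": TCP orientation; "ft_force": force on the tool from outside, world axes, zero at the start; "wrist_torque": the same for the moment, N m; "width": finger opening in m; "gripper_force": force on a finger pad.
Only numpy, scipy, OpenCV 4.12 (cv2) and the standard library are available. Lean on these libraries where they do the work, as an engineer would, in place of code of your own. Each camera call takes 0.05 s, during which the arm holds its last target. There are 200 camera calls.

## Task

Get the four cut parts ready for tack welding: set each one down upright in the fixture nest whose blue fence has its shape and size - flange in the big round nest, pipe stub in the small round one, square tube in the square one, channel (open side down, as it lies) in the oblong one - flat on the plate, entirely inside the fence. Take any order, set the parts down rather than dropping them, leave the paste jar and the orange magnetic square where they are, and let go of everything.

Things in the scene. Friction and masses are not known exactly. Their poses are not given: they have to be found in the camera images.
- flange: Weld-neck flange of bright steel, loose, about 0.6 to 0.94 kg: a round disc 90 mm across and 14 mm thick with six dark bolt holes, and on it a solid-looking round neck 42 mm across that rises to 60 mm above the underside (grip the neck). It stands on the table neck up. Origin: centre of the underside; z up along the neck.
- pipe: Copper-coloured round pipe stub standing on end, loose, about 0.2 to 0.34 kg: 48 mm outside, 39 mm inside, 60 mm high, open at both ends. Origin: centre of the underside; z up along the pipe.
- square_tube: Square tube offcut in red-brown primer standing on end, loose, about 0.26 to 0.42 kg: 50 x 50 mm outside, wall 4 mm, 60 mm high, open at both ends. Origin: centre of the underside; x and y square to its walls, z up.
- channel: Yellow-painted U-channel offcut lying with its open side down, loose, about 0.3 to 0.48 kg: 90 mm long (along x), 40 mm wide (along y), 45 mm high, walls 5 mm, flat closed web on top. Origin: centre of the underside; z up.
- flange_nest: Nest for the flange: the large round aluminium plate, 118 mm across, with a round fence 106 mm across inside, fixed to the table. Its plate is 6 mm thick, and on it stands a painted blue fence 4 mm thick and 5 mm high (top 11 mm above the table) that leaves about 8 mm free all round the part. Origin: centre of the plate's underside, on the table; z up.
- pipe_nest: Nest for the pipe stub: the small round aluminium plate, 76 mm across, with a round fence 64 mm across inside, fixed to the table. Its plate is 6 mm thick, and on it stands a painted blue fence 4 mm thick and 5 mm high (top 11 mm above the table) that leaves about 8 mm free all round the part. Origin: centre of the plate's underside, on the table; z up.
- square_nest: Nest for the square tube: the square aluminium plate, 80 x 80 mm, with a square fence 66 x 66 mm inside, fixed to the table. Its plate is 6 mm thick, and on it stands a painted blue fence 4 mm thick and 5 mm high (top 11 mm above the table) that leaves about 8 mm free all round the part. Origin: centre of the plate's underside, on the table; z up, x and y square to the fence.
- channel_nest: Nest for the channel: the oblong aluminium plate, 120 mm (x) by 70 mm (y), with an oblong fence 106 x 56 mm inside, fixed to the table. Its plate is 6 mm thick, and on it stands a painted blue fence 4 mm thick and 5 mm high (top 11 mm above the table) that leaves about 8 mm free all round the part. Origin: centre of the plate's underside, on the table; z up, x along its length.
- paste_jar: Bystander: white jar of nozzle paste with a green lid, 66 mm across, 75 mm high, 0.3 kg, loose. Origin: centre of the underside. Not to be moved.
- magnet_square: Bystander: orange T-shaped magnetic holding square lying flat, 85 x 80 mm, 18 mm high, 0.5 kg, loose. Origin: on the table near its middle. Not to be moved.
Not all that is in view belongs to the job. Leave any green, purple or turquoise look-alike of the square_nest alone.

How it is judged:
By the outcome, as a careful person would: the job done as asked, in the order asked, and still so for the second after the job is handed in, with the robot touching nothing.
It also fails if it takes over 99 s, if anything falls off the work surface, if the arm or the gripper's body presses on something with over 40 N, if the wrist force passes 120 N, or if a joint passes its speed limit or range.

## Working session

There is one attempt and no reset: what is moved stays moved. The work goes in short steps, each a Python script; the robot and the scene stay as the last script left them, time stands still between calls to the robot, and variables do not carry over. Pictures are saved under pics/ and viewed, at most 14 in all, crops included, and the job is handed in when it is done.

```bash
mkdir -p pics; ls; python3 - <<'E'
from plant import *
import cv2,numpy as np
for n in("top","side"):
    p,d=capture(n); np.savez(f"pics/{n}0.npz",p=p,d=d)
    cv2.imwrite(f"pics/{n}0.png",p[:,:,::-1]); c=calibration(n); print(n,c,(d==0).mean())
    R=np.array(c["R"]);print(-R.T@np.array(c["t"]))
s=get_state();print(s["clock"],s["position"],s["orientation"],s["width"])
E
```

```text
pics
top {'vfov': 57.18205040417743, 'cx': 282.5426760254517, 'cy': 212.89169641557552, 'R': array([[ 0.01218825, -0.99985261, -0.01209138],
       [-0.99826017, -0.0114694 , -0.05783677],
       [ 0.05768956,  0.01277527, -0.99825283]]), 't': array([-0.00478832,  0.51078772,  1.03440478])} 0.00399234693877551
[ 0.45028304 -0.01214399  1.06208191]
side {'vfov': 45.7402503433444, 'cx': 280.5191113760066, 'cy': 209.38952870447906, 'R': array([[ 0.95725603, -0.28922689,  0.00295027],
       [-0.22466113, -0.74990935, -0.62222451],
       [ 0.18217649,  0.59496535, -0.78283329]]), 't': array([-0.49535149,  0.13238551,  1.27558535])} 0.0039625850340136055
[ 0.27153842 -0.80292092  1.0824056 ]
0.1 [0.13481363 0.55864484 0.29150335] [[-9.72093679e-01  2.34592722e-01 -3.65555113e-04]
 [ 2.34593007e-01  9.72092439e-01 -1.55276132e-03]
 [-8.91314389e-06 -1.59518614e-03 -9.99998728e-01]] 0.09101405513367274
```

View pics/top0.png

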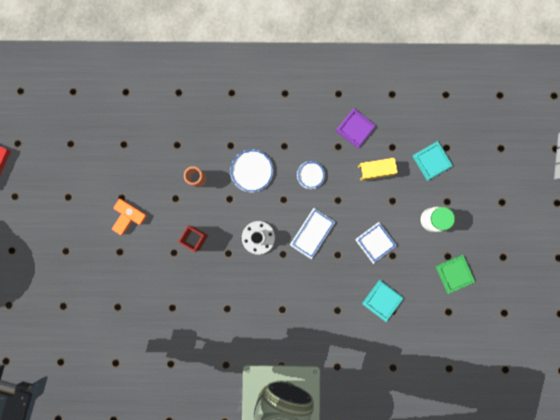

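View pics/side0.png

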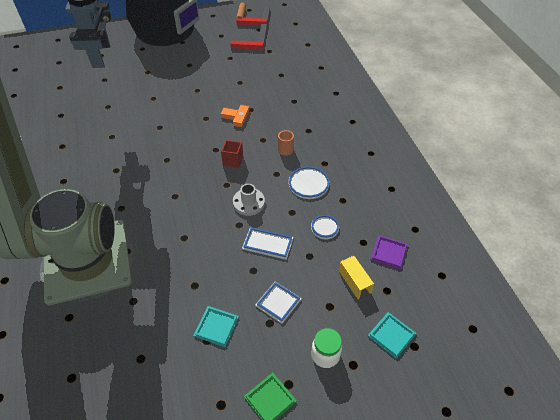

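The top picture shows these candidates:
- **Parts:** pipe (194,176), square tube (193,238), flange (258,238), channel (378,169).
- **White nests with blue fences:** big round (252,171), small round (311,175), oblong (313,233), square (376,243).
- **Square-nest look-alikes, to reject:** turquoise (433,161) and (382,300), green (455,274), purple (356,128).
- **Bystanders:** jar (438,219), magnetic square (128,215). There are also red things and a second gripper at the edges.

The side picture agrees, with the blue-fenced square at (278,302).

```bash
cat > h.py <<'E'
import numpy as np, cv2
from plant import *
def cam(n):
    c=calibration(n); return np.array(c["R"]),np.array(c["t"]),210/np.tan(np.radians(c["vfov"]/2)),c["cx"],c["cy"]
def ray(n,uv,z):
    "pixels -> points on the plane at height z"
    R,t,f,cx,cy=cam(n); uv=np.atleast_2d(uv).astype(float)
    d=np.c_[(uv[:,0]-cx)/f,(uv[:,1]-cy)/f,np.ones(len(uv))]@R; o=-R.T@t
    return o+d*((z-o[2])/d[:,2])[:,None]
def cloud(n,d):
    R,t,f,cx,cy=cam(n); v,u=np.mgrid[:420,:560]
    return (np.dstack([(u-cx)/f*d,(v-cy)/f*d,d])-t)@R
def pix(n,X):
    R,t,f,cx,cy=cam(n); q=R@np.asarray(X)+t; return f*q[0]/q[2]+cx,f*q[1]/q[2]+cy
def masks(p):
    h,s,v=[a.astype(int) for a in cv2.split(cv2.cvtColor(p,cv2.COLOR_RGB2HSV))]
    return dict(pipe=((h<13)&(s>90)&(v>60)),square_tube=((h<8)|(h>172))&(s>90),
      channel=(h>20)&(h<33)&(s>120),flange=(s<60)&(v>120),
      nest=((s<40)&(v>150))|((h>100)&(h<125)&(s>70)))
def blob(m,uv):
    "largest component of m within 25 px of uv"
    n,l,st,c=cv2.connectedComponentsWithStats(m.astype(np.uint8))
    k=[i for i in range(1,n) if np.hypot(*(c[i]-uv))<25]
    return l==max(k,key=lambda i:st[i,4])
def rect(P): # min-area rectangle in mm on world xy
    (x,y),(w,h),a=cv2.minAreaRect((P[:,:2]*1000).astype(np.float32))
    if w<h: w,h,a=h,w,a+90
    return x/1e3,y/1e3,w,h,(a+90)%180-90
def outline(m):
    return max(cv2.findContours(m.astype(np.uint8),0,1)[0],key=cv2.contourArea)[:,0]
E
python3 - <<'E'
from h import *
top=dict(pipe=(194,176,.06),square_tube=(193,238,.06),channel=(378,169,.045),flange=(258,238,.014),flange_nest=(252,171,.011),pipe_nest=(311,175,.011),square_nest=(376,243,.011),channel_nest=(313,233,.011))
side=dict(pipe=(286,142),square_tube=(232,153),channel=(356,277),flange=(249,200),flange_nest=(309,183),pipe_nest=(325,228),square_nest=(278,302),channel_nest=(268,243))
for n,T in(("top",top),("side",{k:side[k]+(top[k][2],) for k in top})):
    q=np.load(f"pics/{n}0.npz");p,d=q["p"],q["d"];C=cloud(n,d);M=masks(p)
    tab=(cv2.cvtColor(p,cv2.COLOR_RGB2HSV)[:,:,1]<60)&(C[:,:,2]<.1);print(n,"table z",np.percentile(C[150:300,150:400,2],[5,25,50]))
    for k,(u,v,z) in T.items():
        m=M["nest" if "nest" in k else k]
        m=blob(m,(u,v)); Z=C[:,:,2]
        if k in("pipe","square_tube","channel"): m&=abs(Z-z)<.012; m=blob(m,(u,v)) if m.any() else m
        P=ray(n,outline(m),z); mu=cv2.moments(outline(m)); cc=ray(n,[(mu["m10"]/mu["m00"],mu["m01"]/mu["m00"])],z)[0]
        print(k,np.round(rect(P),3),"cen",np.round(cc,4),"depthz",np.round(np.percentile(Z[m],[10,50,90]),4))
E
python3 - <<'E'
import cv2,numpy as np
a=cv2.imread("pics/top0.png");cv2.imwrite("pics/crop0.png",cv2.resize(a[110:330,160:480],None,fx=2.5,fy=2.5,interpolation=cv2.INTER_CUBIC))
E
```

```text
top table z [-0.00301459 -0.0010018   0.00053841]
pipe [ 0.605  0.238 48.773 45.842 64.052] cen [0.6052 0.2377 0.06  ] depthz [0.051  0.0585 0.0618]
square_tube [ 0.44   0.239 52.363 50.952 61.362] cen [0.44   0.2388 0.06  ] depthz [0.0517 0.0592 0.0615]
channel [  0.633  -0.251  92.351  40.836 -79.877] cen [ 0.6328 -0.2523  0.045 ] depthz [0.0416 0.0446 0.0469]Traceback (most recent call last):
  File "<stdin>", line 11, in <module>
ZeroDivisionError: float division by zero
```

View pics/crop0.png

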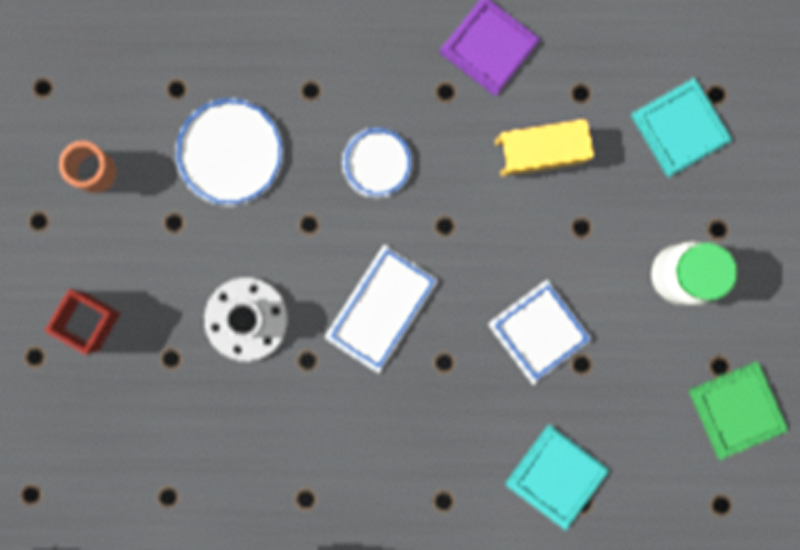

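The crop confirms the four blue-fenced white nests, including the square at crop (540,332). The look-alikes are solid turquoise, green and purple. I'll fix the flange mask next.

```bash
cat >> h.py <<'E'
def find(n,p,d,T):
    M=masks(p);Z=cloud(n,d)[:,:,2];out={}
    for k,(u,v,z) in T.items():
        if k=="flange": m=blob((Z>.007)&(M["flange"]|(Z>.009)),(u,v))
        else: m=blob(M["nest"] if "nest" in k else M[k]&(abs(Z-z)<.012),(u,v))
        o=outline(m)
        P=ray(n,o,z); (x,y),r=cv2.minEnclosingCircle((P[:,:2]*1000).astype(np.float32))
        mu=cv2.moments(o);cc=ray(n,[(mu["m10"]/mu["m00"],mu["m01"]/mu["m00"])],z)[0]
        print(k,np.round(rect(P),3),"cen",np.round(cc,4),"circ",np.round((x,y,2*r),1),"depthz",np.round(np.percentile(Z[m],[10,50,90]),4))
        if k=="flange":
            m2=blob((Z>.05)&m,(u,v)); P=C=cloud(n,d)[m2]; print(" neck px z", np.round(np.median(C,0),4), m2.sum(), rect(C)[:4])
TOP=dict(pipe=(194,176,.06),square_tube=(193,238,.06),channel=(378,169,.045),flange=(258,238,.014),flange_nest=(252,171,.006),pipe_nest=(311,175,.006),square_nest=(376,243,.006),channel_nest=(313,233,.006))
SIDE=dict(pipe=(286,142),square_tube=(232,153),channel=(356,277),flange=(249,200),flange_nest=(309,183),pipe_nest=(325,228),square_nest=(278,302),channel_nest=(268,243))
SIDE={k:SIDE[k]+(TOP[k][2],) for k in TOP}
E
python3 - <<'E'
from h import *
for n,T in(("top",TOP),("side",SIDE)):
    q=np.load(f"pics/{n}0.npz");print(n);find(n,q["p"],q["d"],T)
E
```

```text
top
pipe [ 0.605  0.238 48.773 45.842 64.052] cen [0.6052 0.2377 0.06  ] circ [604.5 237.9  49.8] depthz [0.051  0.0585 0.0618]
square_tube [ 0.44   0.239 52.363 50.952 61.362] cen [0.44   0.2388 0.06  ] circ [438.7 238.1  70. ] depthz [0.0517 0.0592 0.0615]
channel [  0.633  -0.251  92.351  40.836 -79.877] cen [ 0.6328 -0.2523  0.045 ] circ [ 633.7 -251.5   97.5] depthz [0.0416 0.0446 0.0469]
flange [ 4.4500e-01  6.8000e-02  8.8194e+01  8.6605e+01 -4.4234e+01] cen [0.4449 0.0677 0.014 ] circ [445.5  68.2  90.5] depthz [0.0118 0.0149 0.0608]
 neck px z [0.4447 0.0666 0.0604] 202 (0.44627047729492186, 0.03760102844238281, 99.55654907226562, 38.978858947753906)
flange_nest [ 6.28000e-01  9.00000e-02  1.19064e+02  1.16433e+02 -1.01060e+01] cen [0.6293 0.0898 0.006 ] circ [628.1  90.3 120.9] depthz [0.0035 0.0063 0.0099]
pipe_nest [ 6.1800e-01 -7.4000e-02  7.5068e+01  7.4476e+01  5.7400e-01] cen [ 0.6191 -0.0739  0.006 ] circ [617.9 -74.4  80. ] depthz [0.0028 0.0062 0.0107]
square_nest [  0.434  -0.252  82.803  82.741 -52.822] cen [ 0.4343 -0.2513  0.006 ] circ [ 433.6 -253.   113.3] de
[... 774 characters left out ...]
] 175 (0.44383203125, 0.06584999084472656, 42.77143478393555, 41.34304428100586)
flange_nest [ 6.29000e-01  9.40000e-02  1.16582e+02  1.16229e+02 -1.66700e+01] cen [0.6295 0.0917 0.006 ] circ [628.9  92.1 123. ] depthz [0.0038 0.0073 0.0116]
pipe_nest [ 6.2000e-01 -7.1000e-02  7.5935e+01  7.2461e+01  4.9550e+01] cen [ 0.6195 -0.0719  0.006 ] circ [619.2 -70.8  77.8] depthz [0.004  0.0074 0.0118]
square_nest [ 0.435 -0.252 80.966 79.478 36.255] cen [ 0.4346 -0.2523  0.006 ] circ [ 434.2 -251.4  110.1] depthz [0.0045 0.0076 0.0122]
channel_nest [ 4.58000e-01 -8.00000e-02  1.20016e+02  7.24780e+01 -3.24070e+01] cen [ 0.458  -0.0781  0.006 ] circ [456.6 -80.9 135.2] depthz [0.0041 0.0072 0.012 ]
```

Both views agree within a few mm and the sizes match the descriptions. I'll start with the flange.

```bash
cat >> h.py <<'E'
def frame(psi):
    a=np.radians(psi); y=np.array([np.cos(a),np.sin(a),0]); z=np.array([0,0,-1.]); return np.c_[np.cross(y,z),y,z]
def best(xyz,psi):
    q0=np.array(get_state()["joint_positions"]); c=[]
    for s in(0,180):
        q=ik(xyz,frame(psi+s))
        if q is not None: c.append((np.abs(np.array(q)-q0).max(),psi+s))
    return frame(min(c)[1])
def hover(xy,psi,z,line=True):
    X=[xy[0],xy[1],z]; F=best(X,psi)
    try:
        if not line: raise IKError
        movel(X,F,.22)
    except IKError: goto(X,F)
def fz(): sleep(.15); return np.array(get_state()["ft_force"])[2]
def job(k,src,psi0,dst,psi1,g,grip,first=False):
    "pick at src, grasp point g above the underside; set down at dst on the 6 mm plate"
    z=g+.06; up=z+.095
    hover(src,psi0,up,not first); release(); f0=fz()
    movel([*src,z],rate=.13); clamp(grip); sleep(.3); s=get_state(); print(k,"width",round(s["width"],4),"pad",s["gripper_force"])
    movel([*src,up],rate=.15); f1=fz(); s=get_state(); print(" weight",f1-f0,"width",round(s["width"],4))
    if f0-f1<1: print("NOT HELD"); return
    hover(dst,psi1,up); movel([*dst,z+.006+.004],rate=.12); f=fz()
    zz=z+.010
    while zz>z+.001:
        zz-=.001; movel([*dst,zz],rate=.02); n=fz()
        if n-f>1.5: break
    print(" touch at",round(zz-z,4),"df",n-f,"tcp",get_state()["position"]-np.array([*dst,zz]))
    release(); sleep(.2); movel([*dst,up],rate=.15); print(" clock",get_state()["clock"])
E
python3 - <<'E'
from h import *
job("flange",(.445,.0675),90,(.629,.0905),90,.042,45,True)
p,d=capture("top");cv2.imwrite("pics/t1.png",p[:,:,::-1])
E
```

```text
flange width 0.0417 pad 45.00013768672943
 weight -6.036125917969688 width 0.0415
 touch at 0.005 df 11.826388536676637 tcp [1.44951308e-04 2.31036388e-05 1.04692873e-03]
 clock 11.35
```

View pics/t1.png

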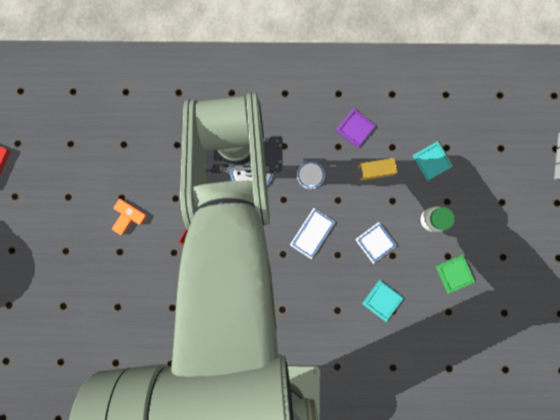

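The top view shows the arm covering the flange nest at (252,171), and everything else still in place. The touch height and force look right. The pipe is next, and then I'll check.

```bash
python3 - <<'E'
from h import *
job("pipe",(.605,.2375),90,(.619,-.073),90,.042,25)
job("square_tube",(.4395,.238),61.4,(.4345,-.252),36.8,.042,25)
p,d=capture("top");q,e=capture("side");np.savez("pics/2.npz",p=p,d=d,q=q,e=e)
cv2.imwrite("pics/t2.png",p[:,:,::-1]);cv2.imwrite("pics/s2.png",cv2.resize(q[80:380,140:440,::-1],None,fx=2,fy=2))
E
```

```text
pipe width 0.0474 pad 25.000133235007524
 weight -2.4589928435690744 width 0.0474
 touch at 0.005 df 7.316477408115241 tcp [ 1.57615347e-04 -5.16940961e-06  1.05337379e-03]
 clock 21.7833
square_tube width 0.0498 pad 25.00016838312149
 weight -3.837235898920678 width 0.05
 touch at 0.005 df 10.410501077094676 tcp [ 0.00018944 -0.00012066  0.00113721]
 clock 33.8667
```

View pics/s2.png

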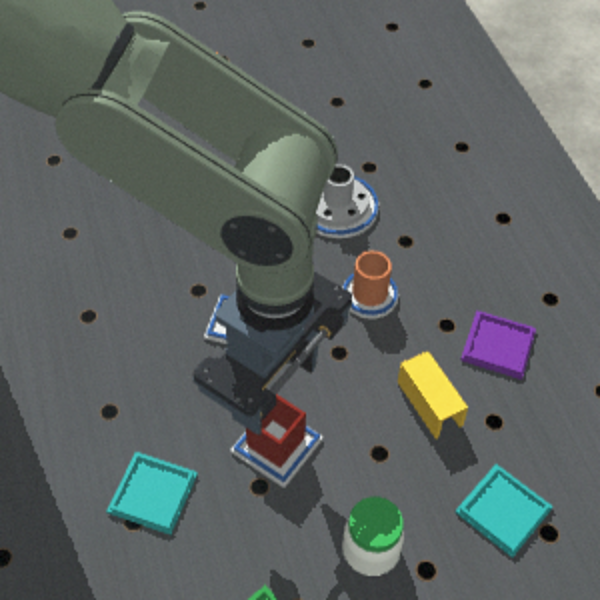

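View pics/t2.png

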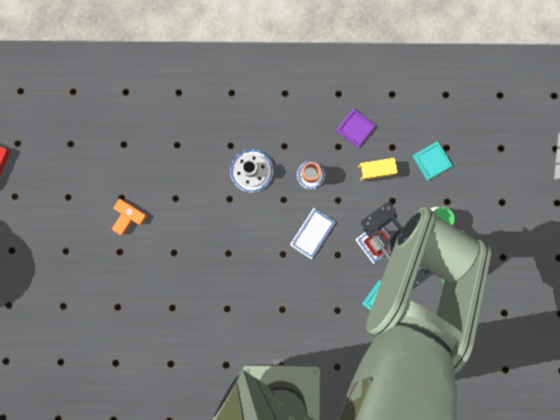

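The flange (252,171), pipe (311,174) and tube (378,243) stand in their nests, and the channel is untouched at (378,169). The channel goes next, then the arm moves clear for a check.

```bash
python3 - <<'E'
from h import *
job("channel",(.6325,-.253),10,(.4575,-.0785),57.7,.034,30)
s=get_state()["position"]; movel([s[0],s[1],.29],rate=.2)
move_joints([75.287,18.312,89.639,0,72.044,-1.146])
p,d=capture("top");q,e=capture("side");np.savez("pics/3.npz",p=p,d=d,q=q,e=e)
cv2.imwrite("pics/t3.png",cv2.resize(p[110:330,100:480,::-1],None,fx=2,fy=2,interpolation=cv2.INTER_CUBIC));cv2.imwrite("pics/s3.png",cv2.resize(q[90:390,140:440,::-1],None,fx=2,fy=2))
print(get_state()["clock"])
S=dict(pipe=(311,174,.066),square_tube=(378,243,.066),channel=(313,233,.051))
M=masks(p);Z=cloud("top",d)[:,:,2]
for k,(u,v,z) in S.items():
    m=blob(M[k]&(abs(Z-z)<.012),(u,v)); print(k,np.round(rect(ray("top",outline(m),z)),4),np.percentile(Z[m],[50]))
a=np.load("pics/top0.npz")["p"]
for n,(u,v) in dict(jar=(438,219),mag=(128,215)).items():
    sl=np.s_[v-25:v+25,u-25:u+25]; print(n,"max image diff",np.abs(a[sl].astype(int)-p[sl]).mean())
E
```

```text
channel width 0.0402 pad 29.99901384115219
 weight -4.22448428161777 width 0.0403
 touch at 0.005 df 10.446109457696393 tcp [-1.96478134e-05 -1.61717665e-06  9.54990102e-04]
 clock 44.4667
47.7583
pipe [  0.618   -0.0722  44.402   44.3307 -44.7981] [0.06568524]
square_tube [ 0.4342 -0.2501 51.3412 50.6454 36.9522] [0.06472091]
channel [ 4.57800e-01 -7.88000e-02  8.51302e+01  3.81181e+01 -3.22774e+01] [0.0509556]
jar max image diff 2.0996
mag max image diff 2.078666666666667
```

View pics/t3.png

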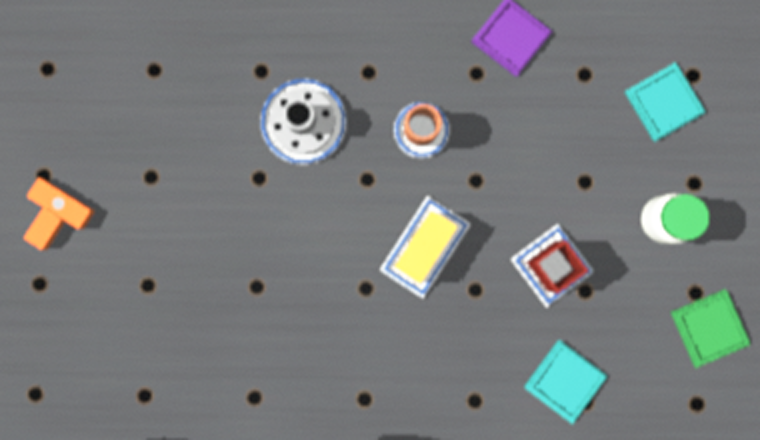

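View pics/s3.png

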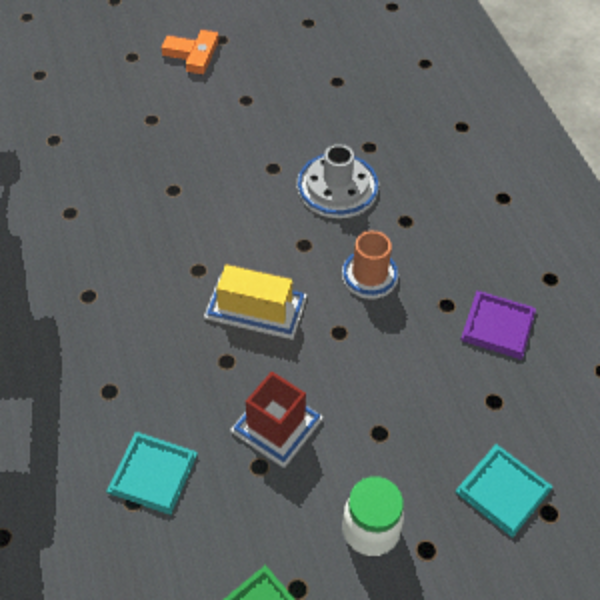

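Both crops show all four parts seated upright inside their fences: flange at (303,121), pipe (422,128), channel (425,247) and tube (553,265) in the top crop. Their measured centres are within about 2 mm of the nests. The jar and the magnetic square have not moved.

```bash
python3 -c "
from plant import *
print(close_job())"
```

```text
the job is handed in; nothing more can be done
None
```

All four parts are set down upright inside their matching nests, the gripper is empty and clear, the paste jar and magnetic square were not moved, and the job was handed in at about 48 s.

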